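# Snug a slotted stop against a tacked pipe coupon and clamp it

### The job

On the welding fixture, slide the blue slotted stop along its bolts to the red mark so that it pushes the pipe coupon gently but firmly home, snug between the stop and the dark fence, and then turn the orange clamp handle clockwise until it is tight. The coupon is freshly tacked: never touch it with the robot, move it only with the stop, do not ram it, and leave the other things on the table alone.

Things in the scene. Friction and masses are not known exactly. Their poses are not given: they have to be found in the camera images.
- base: steel fixture plate 150 x 360 x 12 mm, fixed; origin at table height (plate reaches 145 mm to -y, 215 mm to +y). z up; +y is the way the stop slides to the coupon. On it from -y to +y: two studs at x = +22 (handle) and -22 mm (nut), y = -46 mm; stop; coupon; dark fence 120 x 22 x 30 mm square across the plate, near face at y = 175 mm, set by hand, so up to 3 mm off in y, not measured
- mark (a point): red painted line 4 mm wide on the plate's margin at base y = 95 mm (one each side; this point on the -x one, at plate-top height). It shows where the stop's face comes when the coupon is home, but as the fence was set by hand the true place is up to 3 mm before or past the line and is to be found by feel
- stop (a joint): travel of the stop along base +y in m: 0 fully back (face at base y = 45 mm), 0.060 end of the slots; the face is on the line at 0.050. It slides stiffly (about 4 N, and 8 N per m/s) and stays where it is left
- stop_grip (a point): point in the stop's yellow rib, good for a grasp from above, 62 mm above the table. The rib is an upright web 12 mm thick along base x and 52 mm long along y (24 mm to -y and 28 mm to +y of this point, where the blue face plate, 90 wide, 8 thick, 56 mm tall, joins it); its top is 80 mm and the foot beside it 18 mm above the table. Axes as base
- stop_face (a point): middle of the lower edge of the stop's face (the side towards the coupon, base +y), 15 mm above the table; axes as base. The stop's foot, 6 mm thick and 80 mm wide with two 72 mm slots, reaches 170 mm to -y of it
- coupon: loose dark steel plate 80 x 80 x 6 mm, about 0.42 kg, with a pipe stub, 48 mm diameter and 34 mm tall, on its middle; origin under its centre, z up, nearly square to the base. It lies on the fixture between stop and fence, a gap to each, and slides at 2 to 4 N. 8 N or more between stop and coupon with all at rest shows it is home on the fence (about 14 N is right); 25 N would mark it
- coupon_edge (a point): middle of the coupon's edge that faces the stop, at half its thickness, 40 mm to the coupon's -y of its centre
- handle (a joint): turn of the orange clamp handle in rad: 0 to 0.25 loose, growing clockwise as seen from above; it is tight above 1.2 and comes against its hard stop at 1.35. Resists with about 0.15 to 0.25 N m and stays where it is left
- handle_grip (a point): centre of the orange handle bar, on its turning axis, 54 mm above the table. The bar is 76 mm long (its own x), 12 mm thick (its y) and 18 mm high; its stem of 12 mm diameter leaves 24 mm free below the bar, above a thin washer. z up, the yaw turns with the bar
- pipe_ring: bystander, to be left alone: copper-coloured pipe ring, 60 mm diameter, 40 mm tall, beside the fixture; origin at its underside
- spanner: bystander, to be left alone: steel spanner lying beside the fixture, towards the robot; origin at its underside
- chip_hammer: bystander, to be left alone: hammer, 220 mm long, lying beyond the fixture; origin at its underside
- wire_brush: bystander, to be left alone: flat brush, 160 mm long, lying beyond the fixture; origin at its underside
- spray: bystander, to be left alone: green can, 60 mm diameter, 160 mm tall, to the left; origin at its underside
- offcut: bystander, to be left alone: copper-coloured bar 90 x 40 x 10 mm, to the left; origin at its underside
- spare_coupon: bystander, to be left alone: bare bright steel plate 80 x 80 x 6 mm, to the right; origin at its underside
Things that resemble listed ones, but are neither listed nor needed, are in the scene too. What is shaped like the coupon but yellow is not meant.

How it is judged:
By the outcome, as a careful person would: the job done as asked, in the order asked, and still so for the second after the job is handed in, with the robot touching nothing.
It also fails if it takes over 64 s, if anything falls off the work surface, if the arm or the gripper's body presses on something with over 40 N, if the wrist force passes 120 N, or if a joint passes its speed limit or range.

### The arm

A 6-joint arm with a two-finger parallel gripper is mounted at the origin on the work surface. World frame = base frame: x ahead of the robot, y to its left, z up, the work surface at z = 0. Lengths are in m, angles in rad, forces in N, time in s.
With the tool pointing down it reaches from about 0.35 to 0.975 m from the base axis. Payload 17.4 kg.
Tool frame: the origin (TCP) lies between the finger pads; the fingertips stand manip.tip_reach ahead of it and the grasp point (between the pads) lies 6 mm ahead of it (manip.tip_reach is the distance from the TCP to the fingertips, in m); z points along the fingers, y is the direction in which the jaws open and shut (so a half turn about z gives the same grasp; the last joint's range is limited). The gripper opens to 85 mm and grips with 20 to 120 N. Pads are 22 mm wide; open, the fingers measure 114 mm over their backs; the gripper's body (76 mm by 85 mm) begins 54 mm behind the grasp point. The pads swing forward as they close: fully open they stand 13 mm farther back than shut.
Start: joints at [-1.15, 0.116, 1.442, -0, 1.584, -0.038], TCP at [0.299, -0.605, 0.256] pointing down, gripper open.
Joint ranges: [-2.83, 2.83], [-0.83, 2.19], [0.07, 2.5], [-1.14, 4.28], [0.01, 3], [-2.97, 2.97]. Speed limits (rad/s): [1.89, 1.89, 2.22, 3.14, 3.14, 3.14].

### API

Orientations are given as a rotation vector (axis times angle).
In Python, from workcell import manip gives the robot as it stands. The module is installed in compiled form; this text tells all that it offers.
- The arm moves only by the tool play_rows, never from a script. Its argument "commands" is a list that holds one entry, the list of rows, each a list of 5 numbers: the shift along the tool's x, y, z in m, then the turn about the tool's z in rad, then the gripper command: -1 is shut, 1 is fully open, values between are in proportion. In form: [[[tx, ty, tz, spin, claw], ...]]. A call has 1 to 12 rows; each row shifts and turns the commanded pose from where the row before left it, along the tool's axes as they then stand; what a row does not reach is not made up. A row lasts 1/8 s, in which the tool goes at most 62.5 mm and 10.7 degrees, less where a joint would pass 70% of its speed; a pose out of reach is approached as far as the arm can. A call is refused whole if a number of a shift passes 0.0625 or a number of a turn 0.188, either way. A call with a gripper value outside its range is refused whole. The fingers move at their own pace and stop on an object; "grip_force" is the grip in N (left out, the last holds). Time passes only in rows, so rows that do not move let the fingers close. It gives the time, the measured TCP pose, the force and the opening at its end, in the units of the state.
- manip.read_state(): the state, without advancing time (a new reading comes with each control period).
- manip.read_camera(name): name is "side" or "top"; returns a dict with "img" (384x512x3 uint8, red, green, blue), "z_map" (384x512 float32, m along the optical axis (not along the pixel's ray), 0 where there is no reading), "fx", "fy", "cx", "cy" (pixels), "distortion" ([k1, k2, p1, p2, k3] as OpenCV has them; the pictures are not rectified), "view" (4x4, takes a point from world to camera coordinates). Camera axes: x right, y up, looking along -z (the intrinsics and any distortion apply to the point x, -y, -z); pixel columns grow to the right and rows downward; lengths in m; the calibration is good to about 2 mm. A picture is of the moment at which its call begins.
- manip.close_job(): hands the job in, once; it reports no verdict.
Trained networks look in the newest picture that a camera, given by its name, has taken for a name from the list of things; names that differ only in an ending like _2 or _b are one class to them, and where a whole thing is asked for, a point or a joint stands for the part that bears it (a point fixed in the world has none). Each returns a list of dicts, best first, with "score" (0 to 1); they miss things now and then, are a little off and sometimes report something else, mostly with a low value. They report only what shows in the picture. A call takes as long as a camera call. They do not tell look-alikes from the thing itself.
- manip.masks_of(target, camera): "region" (384x512 bool, what is visible of it).
- manip.pinpoint(target, camera): "point" ([x, y, z] in m, in the coordinates of the camera as it stood for that picture, good to about 4 mm: a listed point, or the origin of a listed thing).
The state is a dict: "time": time; "qpos": joint angles; "dq": joint speeds; "joint_efforts": joint torques, N m; "tool_pos": TCP position; "eef_rot": TCP orientation; "ft_force": force on the tool from outside, world axes, zero at the start; "wrist_torque": the same for the moment, N m; "finger_gap": finger opening in m.
Only numpy, scipy, OpenCV 4.12 (cv2) and the standard library are available. Lean on these libraries where they do the work, as an engineer would, in place of code of your own. Each camera call takes 0.05 s, during which the arm holds its last target. There are 200 camera calls.

## Working session

There is one attempt and no reset: what is moved stays moved. The work goes in short steps, Python scripts to look and compute and a tool call to move; the robot and the scene stay as the last step left them, time stands still between calls to the robot, and variables do not carry over. Pictures are saved under pics/ and viewed, about 8 in all and at most 12, crops included, and the job is handed in when it is done.

Besides the shell and the picture viewer there is one more tool, called as a command line: name --argument value ..., lists and objects as JSON in quotes. play_rows: Moves the arm, as the interface text tells. Its arguments: {"type":"object","properties":{"commands":{"type":"array"},"grip_force":{"type":"number"}},"required":["commands"]}

```bash
mkdir -p pics; cat > h.py <<'E'
import numpy as np, cv2
from workcell import manip
def towld(p,c):
    return (np.linalg.inv(c["view"])@np.r_[p,1])[:3]
def proj(P,c):
    p=(c["view"]@np.r_[P,1])[:3]; p=np.array([p[0],-p[1],-p[2]])
    K=np.array([[c["fx"],0,c["cx"]],[0,c["fy"],c["cy"]],[0,0,1.]])
    return cv2.projectPoints(p[None],np.zeros(3),np.zeros(3),K,np.array(c["distortion"],float))[0].ravel()
def pix2w(u,v,c,z=None,zmap=True):
    K=np.array([[c["fx"],0,c["cx"]],[0,c["fy"],c["cy"]],[0,0,1.]])
    a=cv2.undistortPoints(np.array([[[u,v]]],float),K,np.array(c["distortion"],float)).ravel()
    d=np.array([a[0],-a[1],-1.]); I=np.linalg.inv(c["view"])
    if z is None:
        return towld(d*c["z_map"][int(round(v)),int(round(u))],c)
    D=I[:3,:3]@d; o=I[:3,3]; return o+D*(z-o[2])/D[2]
def save(img,name,crop=None,scale=1):
    if crop: x0,y0,x1,y1=crop; img=img[y0:y1,x0:x1]
    cv2.imwrite("pics/"+name,cv2.resize(img[:,:,::-1],None,fx=scale,fy=scale,interpolation=cv2.INTER_CUBIC))
E
python3 - <<'E'
from h import *
np.set_printoptions(precision=4,suppress=True)
print(manip.read_state(), manip.tip_reach)
for n in ("top","side"):
    c=manip.read_camera(n); save(c["img"],n+"0.png",scale=1.5)
    print(n,c["view"],c["fx"],c["distortion"])
    for t in "base mark stop_grip stop_face coupon coupon_edge handle_grip pipe_ring spanner".split():
        for r in manip.pinpoint(t,n)[:3]: 
            w=towld(r["point"],c); print(t,round(r["score"],2),w,proj(w,c).round())
E
```

```text
{'time': 0.0, 'qpos': array([-1.1498,  0.1165,  1.4423, -0.    ,  1.584 , -0.0378]), 'dq': array([-0.0001,  0.0001, -0.0011, -0.0009, -0.0002,  0.0007]), 'joint_efforts': array([  0.0021, -73.1973, -63.2492,   0.0001,   0.0063,   0.    ]), 'tool_pos': array([ 0.2988, -0.6051,  0.2556]), 'eef_rot': array([-3.0582, -0.7141,  0.0004]), 'ft_force': array([-0.1325,  0.5469, -0.1094]), 'wrist_torque': array([-0.077 , -0.0118, -0.0074]), 'finger_gap': 0.08541830420178524} 0.025
top [[ 0.019  -0.9996 -0.0202 -0.0084]
 [ 0.993   0.0165  0.1173 -0.577 ]
 [-0.1169 -0.0223  0.9929 -1.34  ]
 [ 0.      0.      0.      1.    ]] 434.19961246865324 [-0.1254  0.      0.      0.      0.    ]
base 0.74 [ 0.528  -0.0024  0.0016] [251. 199.]
mark 0.89 [0.4838 0.1038 0.0111] [218. 212.]
stop_grip 0.93 [0.5321 0.0194 0.0603] [244. 196.]
stop_grip 0.2 [ 0.5428 -0.0494  0.0519] [266. 193.]
stop_face 0.8 [0.5385 0.0507 0.0189] [235. 195.]
coupon 0.94 [ 0.5083  0.3139 -0.0004] [154. 203.]
coupon 0.9 [0.8046 0.1457 0.0042] [208. 115.]
coupon 0.83 [0.7092 0.3391 0.0019] [150. 142.]
coupon_edge 0.86 [0.753  0.344 
[... 579 characters left out ...]
  0.    ]
base 0.91 [ 0.5254 -0.0045 -0.0025] [269. 232.]
base 0.59 [0.536  0.053  0.0155] [260. 239.]
mark 0.94 [0.4825 0.0994 0.0104] [275. 255.]
stop_grip 0.74 [0.5285 0.0168 0.0634] [266. 218.]
stop_face 0.61 [0.5343 0.0521 0.0144] [261. 240.]
coupon 0.93 [0.5095 0.3156 0.0012] [240. 320.]
coupon 0.91 [0.712  0.339  0.0011] [153. 308.]
coupon 0.73 [0.5472 0.1148 0.0104] [249. 255.]
coupon_edge 0.88 [0.5448 0.0739 0.0169] [255. 243.]
coupon_edge 0.78 [0.7498 0.3483 0.0059] [136. 306.]
coupon_edge 0.66 [0.5443 0.3031 0.0069] [227. 311.]
handle_grip 0.56 [ 0.5406 -0.0525  0.0559] [268. 205.]
pipe_ring 0.86 [0.4272 0.1407 0.0044] [292. 272.]
spanner 0.67 [ 0.3968 -0.0476  0.0017] [316. 229.]
```

View pics/top0.png

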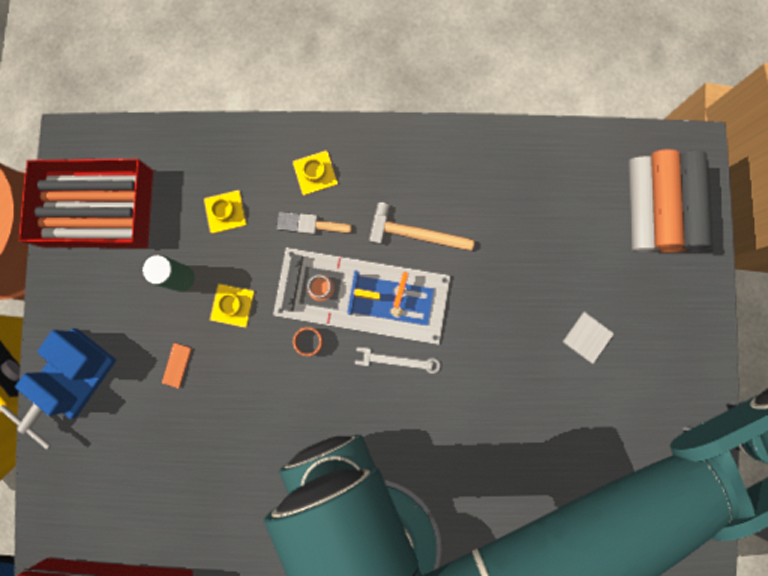

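View pics/side0.png

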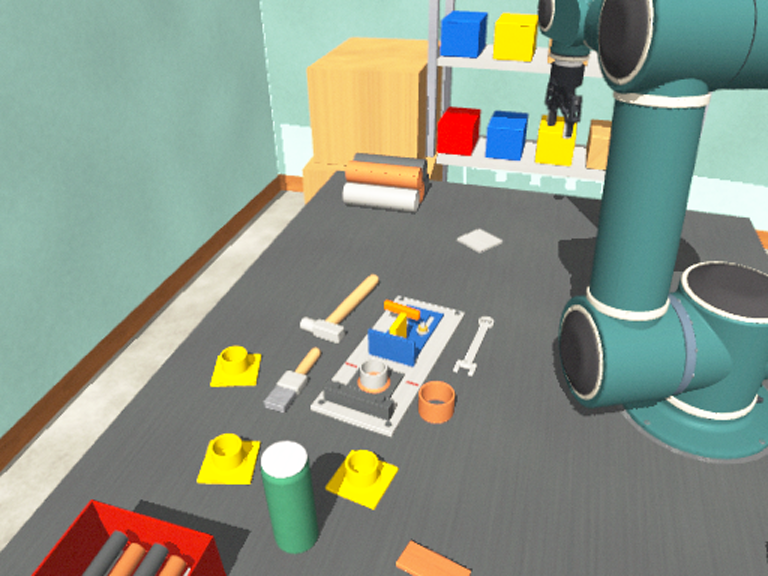

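```bash
python3 - <<'E'
from h import *
c=manip.read_camera("top"); a=c["img"][135:260,170:320]; d=manip.read_camera("side"); b=d["img"][170:295,195:345]
save(np.hstack([a,b]),"crop0.png",scale=2.6)
E
```

```text
(no output)
```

View pics/crop0.png

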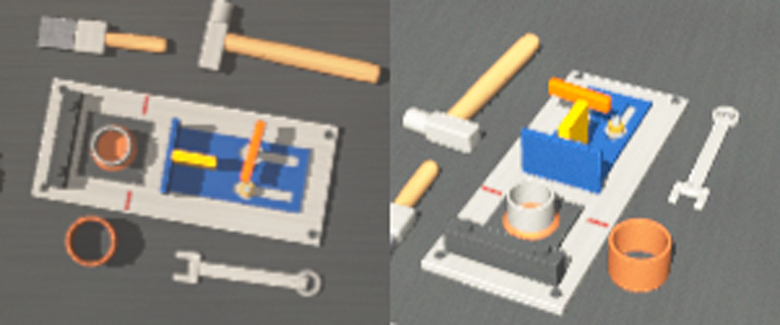

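The top view (768 px scale) shows the fixture at about (362,297): blue stop with yellow rib at (367,295), orange handle at (401,293), dark fence at (290,283), and the dark coupon with its stub at (320,288), next to the red marks. 

Look-alikes for the coupon are the three yellow ones at (232,305), (224,211) and (315,172), and the bare bright plate at (588,338). The pipe ring at (307,341) resembles the stub, and the offcut at (177,365) is the same orange as the handle. I choose the dark coupon inside the fixture and the blue stop and orange bar on it. The crop confirms this choice.

```bash
cat > m.py <<'E'
from h import *
np.set_printoptions(precision=4,suppress=True)
def pts(c,m,z=None):
    v,u=np.nonzero(m); K=np.array([[c["fx"],0,c["cx"]],[0,c["fy"],c["cy"]],[0,0,1.]])
    a=cv2.undistortPoints(np.c_[u,v].astype(float)[:,None],K,np.array(c["distortion"],float))[:,0]
    d=np.c_[a[:,0],-a[:,1],-np.ones(len(a))]; I=np.linalg.inv(c["view"])
    if z is None: return (d*c["z_map"][v,u][:,None])@I[:3,:3].T+I[:3,3]
    D=d@I[:3,:3].T; o=I[:3,3]; return o+D*((z-o[2])/D[:,2])[:,None]
def colour(c):
    h=cv2.cvtColor(c["img"],cv2.COLOR_RGB2HSV).astype(int); return h[...,0],h[...,1],h[...,2]
E
python3 - <<'E'
from m import *
for n in ("top","side"):
    c=manip.read_camera(n); H,S,V=colour(c); full=np.ones(H.shape,bool)
    W=pts(c,full).reshape(384,512,3)
    near=(abs(W[...,0]-.535)<.11)&(abs(W[...,1]-.035)<.21)
    plate=near&(S<40)&(V>150)&(abs(W[...,2]-.012)<.008)
    P=pts(c,plate,.012); 
    r=cv2.minAreaRect(P[:,:2].astype(np.float32)*1000); print(n,"plate",r, cv2.boxPoints(r).round(1).tolist())
    for nm,m,z in (("rib",near&(H>22)&(H<34)&(S>150),.08),("bar",near&(H>8)&(H<20)&(S>150)&(W[...,2]>.045),.063),("red",near&((H<6)|(H>174))&(S>110)&(W[...,2]<.03),.012)):
        Q=pts(c,m&(W[...,2]>z-.008),z)
        if len(Q)<4: print(nm,len(Q)); continue
        if nm=="red":
            for s in (Q[:,0]<.54,Q[:,0]>.54): print("red",s.sum(),Q[s].mean(0)); 
            continue
        r=cv2.minAreaRect(Q[:,:2].astype(np.float32)*1000); print(nm,len(Q),Q.mean(0),r,"zmed",np.median(W[m][:,2]))
E
```

```text
top plate ((533.351318359375, 32.53587341308594), (359.0246887207031, 149.14517211914062), 81.19185638427734) [[432.20001220703125, -133.39999389648438], [579.5999755859375, -156.3000030517578], [634.5, 198.5], [487.1000061035156, 221.39999389648438]]
rib 55 [0.531  0.0181 0.08  ] ((531.1607055664062, 18.53582763671875), (49.66266632080078, 9.842721939086914), 80.6748275756836) zmed 0.08014315278307627
bar 77 [ 0.5404 -0.046   0.063 ] ((527.9945068359375, -20.610504150390625), (57.814090728759766, 116.55282592773438), 24.07743263244629) zmed 0.0632534929674704
red 6 [0.4843 0.101  0.012 ]
red 6 [0.5946 0.061  0.012 ]
side plate ((532.965087890625, 38.50508117675781), (363.4898376464844, 152.05245971679688), 81.40814971923828) [[430.6000061035156, -129.8000030517578], [581.0, -152.60000610351562], [635.2999877929688, 206.89999389648438], [484.8999938964844, 229.60000610351562]]
rib 65 [0.5292 0.0253 0.08  ] ((528.3549194335938, 25.319612503051758), (57.871055603027344, 15.344778060913086), 81.15518188476562) zmed 0.07491610597903209
bar 23 [ 0.5382 -0.042   0.063 ] ((538.5662231445312, -42.74386978149414), (17.264869689941406, 76.04085540771484), 74.92848205566406) zmed 0.053620595316106245
red 6 [0.4822 0.1001 0.012 ]
red 5 [0.6012 0.0816 0.012 ]
```

```bash
cat > plan.py <<'E'
from m import *
import sys
from scipy.spatial.transform import Rotation as R
# args x y z yaw_of_tool_x(deg) rows
def plan(x,y,z,yaw,n,nspin=None):
    s=manip.read_state(); p=s["tool_pos"].copy(); Rm=R.from_rotvec(s["eef_rot"]).as_matrix()
    y0=np.arctan2(Rm[1,0],Rm[0,0]); dy=(np.radians(yaw)-y0+np.pi)%(2*np.pi)-np.pi
    nspin=nspin or n; st=(np.array([x,y,z])-p)/n; print("at",p,"yaw",np.degrees(y0),"tilt",Rm[:,2],"q6",s["qpos"][5],"F",s["ft_force"],"T",s["wrist_torque"],"gap",s["finger_gap"],"t",s["time"])
    for i in range(n):
        a=y0+dy*min(i,nspin)/nspin; X=np.array([np.cos(a),np.sin(a)]); Y=np.array([np.sin(a),-np.cos(a)])
        print([round(float(v),4) for v in (X@st[:2],Y@st[:2],-st[2],-dy/nspin if i<nspin else 0)])
if __name__=="__main__": a=list(map(float,sys.argv[1:])); plan(*a[:4],int(a[4]),int(a[5]) if len(a)>5 else None)
E
python3 plan.py 0.5308 0.017 0.17 81.2 12 6
```

```text
at [ 0.2989 -0.6052  0.2563] yaw 26.28705025067221 tilt [ 0.  0. -1.] q6 -0.037787454089365596 F [ 0.6032 -0.5173 -0.7981] T [-0.0361  0.0472 -0.0177] gap 0.08504221953871224 t 1.2
[0.0403, -0.0379, 0.0072, -0.1597]
[0.0458, -0.031, 0.0072, -0.1597]
[0.0502, -0.0234, 0.0072, -0.1597]
[0.0532, -0.0151, 0.0072, -0.1597]
[0.055, -0.0064, 0.0072, -0.1597]
[0.0553, 0.0024, 0.0072, -0.1597]
[0.0542, 0.0112, 0.0072, 0.0]
[0.0542, 0.0112, 0.0072, 0.0]
[0.0542, 0.0112, 0.0072, 0.0]
[0.0542, 0.0112, 0.0072, 0.0]
[0.0542, 0.0112, 0.0072, 0.0]
[0.0542, 0.0112, 0.0072, 0.0]
```

play_rows --commands '[[[0.04,-0.038,0.007,-0.16,1],[0.046,-0.031,0.007,-0.16,1],[0.05,-0.023,0.007,-0.16,1],[0.053,-0.015,0.007,-0.16,1],[0.055,-0.006,0.007,-0.16,1],[0.055,0.002,0.007,-0.16,1],[0.054,0.011,0.007,0,0.3],[0.054,0.011,0.007,0,0.3],[0.054,0.011,0.007,0,0.3],[0.054,0.011,0.007,0,0.3],[0.054,0.011,0.007,0,0.3],[0.054,0.011,0.007,0,0.3]]]' --grip_force 40

```text
time: 2.7
tool_pos: [0.5292, 0.0172, 0.1724]
eef_rot: [2.383, 2.046, 0.001]
ft_force: [-0.3, -0.1, 0.2]
finger_gap: 0.0552
```

```bash
python3 plan.py 0.5308 0.017 0.069 81.2 4; python3 - <<'E'
from h import *
c=manip.read_camera("top"); a=c["img"][135:260,170:320]; d=manip.read_camera("side"); b=d["img"][150:275,195:345]
save(np.hstack([a,b]),"crop1.png",scale=2.6)
E
```

```text
at [0.5292 0.0172 0.1724] yaw 81.2997367077033 tilt [ 0.0008 -0.0001 -1.    ] q6 0.136231549090265 F [-0.3469 -0.0609  0.2183] T [-0.0075 -0.0627  0.0119] gap 0.05518187984365267 t 2.7
[0.0, 0.0004, 0.0259, 0.0004]
[0.0, 0.0004, 0.0259, 0.0004]
[0.0, 0.0004, 0.0259, 0.0004]
[0.0, 0.0004, 0.0259, 0.0004]
```

View pics/crop1.png

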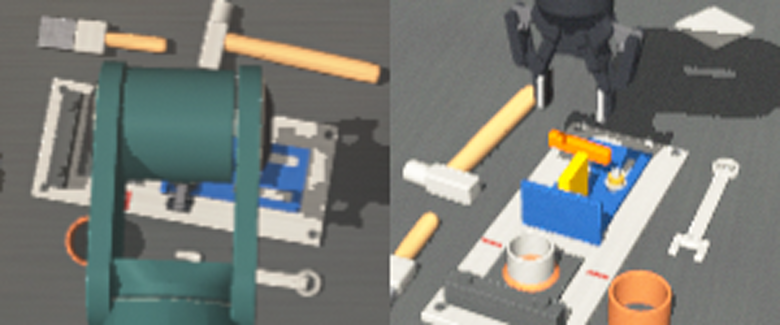

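The side crop shows the open fingers at (545,90) and (603,105), straddling the yellow rib at (573,150). The top view is now blocked by the wrist. Next I go down and close.

play_rows --commands '[[[0,0.0004,0.026,0,0.3],[0,0.0004,0.026,0,0.3],[0,0.0004,0.026,0,0.3],[0,0.0004,0.02,0,-0.3],[0,0,0.006,0,-0.5],[0,0,0,0,-0.6]]]' --grip_force 25

```text
time: 3.55
tool_pos: [0.5305, 0.015, 0.0686]
eef_rot: [2.384, 2.046, -0.0]
ft_force: [-0.4, 0.1, -0.2]
finger_gap: 0.0171
```

```bash
cat > look.py <<'E'
from h import *
import sys
d=manip.read_camera("side"); save(d["img"],sys.argv[1],(215,150,315,270),5)
s=manip.read_state(); print(s["tool_pos"],s["ft_force"],s["wrist_torque"],s["finger_gap"],s["time"])
E
python3 look.py s2.png
```

```text
[0.53078756 0.01501353 0.06906961] [-0.40856449  0.3837341  -0.07161911] [ 0.05414372 -0.0146483   0.03565457] 0.01695284489321991 3.6
```

View pics/s2.png

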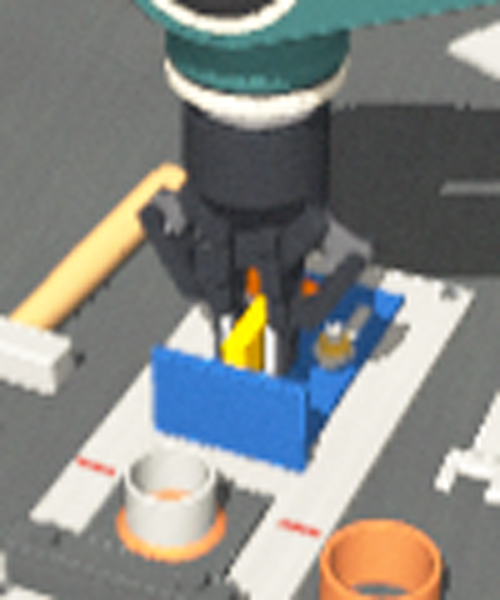

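The jaws sit on either side of the yellow rib (250,335) with 17 mm between them. I'll close and check the side force.

play_rows --commands '[[[0,0,0,0,-1],[0,0,0,0,-1],[0,0,0,0,-1],[0,0,0,0,-1]]]' --grip_force 40

```text
time: 4.1
tool_pos: [0.5311, 0.015, 0.0694]
eef_rot: [2.383, 2.045, 0.002]
ft_force: [2.3, -2.3, 6.6]
finger_gap: 0.0119
```

play_rows --commands '[[[0.001,0,0,0,-1],[0.002,0,0,0,-1],[0.003,0,0,0,-1],[0.003,0,0,0,-1],[0.003,0,0,0,-1],[0.002,0,0,0,-1],[0,0,0,0,-1]]]'

```text
time: 4.97
tool_pos: [0.5332, 0.0289, 0.0693]
eef_rot: [2.383, 2.045, 0.002]
ft_force: [3.1, -2.1, 5.7]
finger_gap: 0.0114
```

```bash
cat > f.py <<'E'
from m import *
u=np.array([.153,.988,0]); s=manip.read_state(); p=s["tool_pos"]; B=np.array([.528,-.002,0])
print("along",(p-B)@u,"across",(p-B)@[.988,-.153,0],"z",p[2],"F",s["ft_force"],"Falong",s["ft_force"]@u,"T",s["wrist_torque"],"gap",s["finger_gap"],s["time"])
E
python3 f.py
```

```text
along 0.03129256032711358 across 0.0004335669716676899 z 0.06931346852315903 F [ 3.0761 -2.0594  5.7257] Falong -1.564002917923841 T [-0.2614 -0.3188 -0.0886] gap 0.01141375021449135 4.975
```

play_rows --commands '[[[0.0015,0,0,0,-1],[0.0015,0,0,0,-1],[0.0015,0,0,0,-1],[0.0015,0,0,0,-1],[0.0015,0,0,0,-1],[0.0015,0,0,0,-1],[0.0015,0,0,0,-1],[0.0015,0,0,0,-1]]]'

```text
time: 5.98
tool_pos: [0.535, 0.0405, 0.0694]
eef_rot: [2.383, 2.045, 0.002]
ft_force: [3.3, -3.5, 6.3]
finger_gap: 0.0116
```

```bash
python3 f.py; python3 look.py s3.png
```

```text
along 0.04306337439209397 across 0.00045296433368956175 z 0.06935976206022355 F [ 3.3236 -3.4594  6.3173] Falong -2.9093739114101527 T [-0.6418 -0.2826 -0.0945] gap 0.011608359724520944 5.975
[0.53506416 0.04064692 0.06933893] [ 3.59243911 -3.31917099  5.68293087] [-0.41645081 -0.31528918 -0.12623896] 0.012069213748930309 6.025
```

View pics/s3.png

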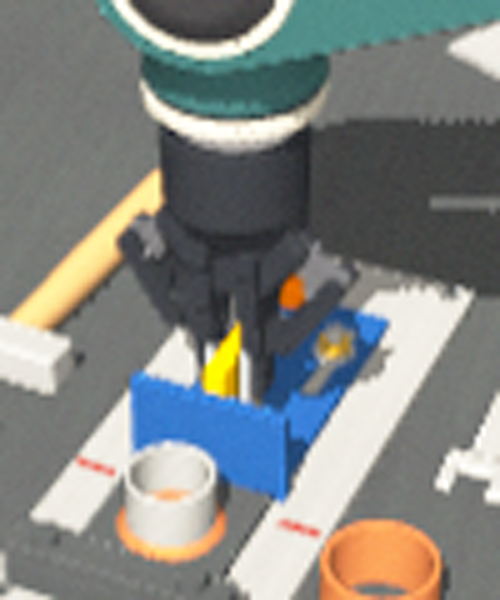

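The stop has followed the gripper. Its face at (210,430) is near the coupon's edge, with about 15 mm left to the line. I go on slowly.

play_rows --commands '[[[0.001,0,0,0,-1],[0.001,0,0,0,-1],[0.001,0,0,0,-1],[0.001,0,0,0,-1],[0.001,0,0,0,-1],[0.001,0,0,0,-1],[0.001,0,0,0,-1]]]'

```text
time: 6.9
tool_pos: [0.536, 0.0471, 0.0693]
eef_rot: [2.382, 2.045, 0.001]
ft_force: [2.7, -7.5, 6.8]
finger_gap: 0.0116
```

```bash
python3 f.py
```

```text
along 0.04972342895831899 across 0.0004336738935863197 z 0.06933183093133001 F [ 2.6525 -7.4766  6.8484] Falong -6.9810177395733595 T [-1.0509 -0.1802 -0.0303] gap 0.011587686930194692 6.9
```

play_rows --commands '[[[0.0008,0,0,0,-1],[0.0008,0,0,0,-1],[0.0008,0,0,0,-1],[0.0008,0,0,0,-1]]]'

```text
time: 7.4
tool_pos: [0.5365, 0.0503, 0.0693]
eef_rot: [2.382, 2.045, 0.001]
ft_force: [2.5, -8.3, 6.8]
finger_gap: 0.0115
```

play_rows --commands '[[[0.0005,0,0,0,-1],[0.0005,0,0,0,-1]]]'

```text
time: 7.65
tool_pos: [0.5367, 0.0512, 0.0693]
eef_rot: [2.382, 2.045, 0.001]
ft_force: [2.8, -7.9, 7.2]
finger_gap: 0.0114
```

play_rows --commands '[[[0.0005,0,0,0,-1],[0.0005,0,0,0,-1]]]'

```text
time: 7.9
tool_pos: [0.5369, 0.0522, 0.0694]
eef_rot: [2.382, 2.045, 0.001]
ft_force: [3.0, -7.6, 6.3]
finger_gap: 0.0114
```

play_rows --commands '[[[0.0004,0,0,0,-1],[0.0004,0,0,0,-1]]]'

```text
time: 8.15
tool_pos: [0.5369, 0.0523, 0.0694]
eef_rot: [2.382, 2.044, -0.001]
ft_force: [0.9, -16.9, 7.6]
finger_gap: 0.0113
```

play_rows --commands '[[[0.0004,0,0,0,-1]]]'

```text
time: 8.28
tool_pos: [0.5369, 0.0524, 0.0694]
eef_rot: [2.381, 2.044, -0.002]
ft_force: [0.3, -21.2, 10.4]
finger_gap: 0.0114
```

play_rows --commands '[[[0,0,0,0,-1],[0,0,0,0,-1]]]'

```text
time: 8.52
tool_pos: [0.5369, 0.0524, 0.0694]
eef_rot: [2.382, 2.044, -0.002]
ft_force: [0.7, -19.7, 9.5]
finger_gap: 0.0117
```

```bash
python3 f.py
```

```text
along 0.05506886159424062 across 0.0004659969780182956 z 0.0693676824685409 F [  0.6686 -19.7483   9.4848] Falong -19.409040581972068 T [-2.4694  0.0879 -0.0647] gap 0.011741810276075414 8.525
```

The position is stalled with 19 N along the push. Less the 4 N friction of the stop, that leaves about 15 N on the coupon, so it is home. I release and lift.

play_rows --commands '[[[0,0,0,0,-0.3],[0,0,0,0,0.2],[0,0,0,0,0.3],[0,0,-0.03,0,0.3],[0,0,-0.05,0,0.3],[0,0,0,0,0.3]]]'

```text
time: 9.28
tool_pos: [0.5378, 0.0543, 0.1523]
eef_rot: [2.381, 2.044, 0.007]
ft_force: [1.1, -0.7, 0.1]
finger_gap: 0.0554
```

```bash
python3 f.py;  python3 look.py s4.png; python3 plan.py 0.5427 -0.0508 0.14 165 9
```

```text
along 0.05712903945721709 across 0.001089829268248072 z 0.1523071063858179 F [ 1.0589 -0.6623  0.1021] Falong -0.49238662117676324 T [-0.0441 -0.0023  0.0621] gap 0.055408048963834985 9.275
[0.53701373 0.05422221 0.14991904] [-0.4498161   0.18970215 -0.10419734] [ 0.00824493 -0.01880384  0.033104  ] 0.055704935988755845 9.325
at [0.537  0.0542 0.1499] yaw 81.30224113479393 tilt [ 0.0029  0.0002 -1.    ] q6 0.20511083021183432 F [-0.4498  0.1897 -0.1042] T [ 0.0082 -0.0188  0.0331] gap 0.055704935988755845 t 9.325
[-0.0114, 0.0024, 0.0011, -0.1623]
[-0.0117, 0.0005, 0.0011, -0.1623]
[-0.0116, -0.0014, 0.0011, -0.1623]
[-0.0112, -0.0032, 0.0011, -0.1623]
[-0.0106, -0.005, 0.0011, -0.1623]
[-0.0096, -0.0067, 0.0011, -0.1623]
[-0.0084, -0.0081, 0.0011, -0.1623]
[-0.007, -0.0094, 0.0011, -0.1623]
[-0.0054, -0.0104, 0.0011, -0.1623]
```

View pics/s4.png

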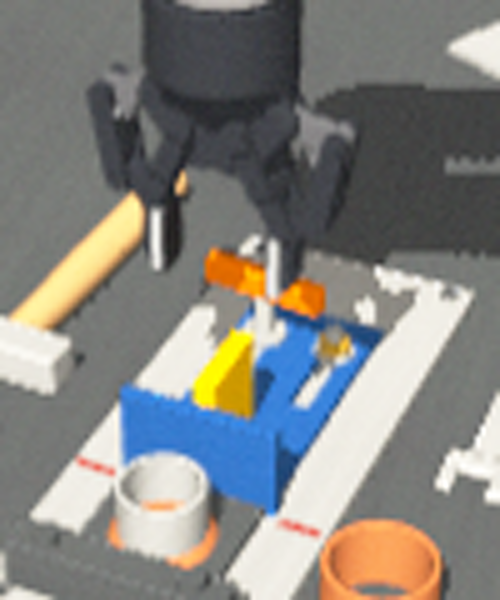

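The stop now stands with its lower edge (130,450)–(275,508) just short of the red marks at (95,467) and (300,525). The stub is at (160,505), and the handle bar runs from (208,265) to (325,300). Next I move above the handle and check the stop position with the networks.

play_rows --commands '[[[-0.0114,0.0024,0.001,-0.162,0.3],[-0.0117,0.0005,0.001,-0.162,0.3],[-0.0116,-0.0014,0.001,-0.162,0.3],[-0.0112,-0.0032,0.001,-0.162,0.3],[-0.0106,-0.005,0.001,-0.162,0.3],[-0.0096,-0.0067,0.001,-0.162,0.3],[-0.0084,-0.0081,0.001,-0.162,0.3],[-0.007,-0.0094,0.001,-0.162,0.3],[-0.0054,-0.0104,0.001,-0.162,0.3],[0,0,0,0,0.3]]]'

```text
time: 10.58
tool_pos: [0.5415, -0.0513, 0.138]
eef_rot: [-0.417, -3.112, -0.0]
ft_force: [0.1, -0.1, 0.2]
finger_gap: 0.0554
```

```bash
python3 plan.py 0.5415 -0.0505 0.061 165 4; python3 - <<'E'
from m import *
c=manip.read_camera("side"); B=np.array([.528,-.002,0]); M=np.array([[.988,-.153,0],[.153,.988,0],[0,0,1]])
for t in "stop_grip stop_face coupon coupon_edge mark handle_grip".split():
    for r in manip.pinpoint(t,"side")[:3]:
        w=towld(r["point"],c); print(t,round(r["score"],2),w,"base",M@(w-B))
H,S,V=colour(c); W=pts(c,np.ones(H.shape,bool)).reshape(384,512,3)
m=(abs(W[...,0]-.5415)<.05)&(abs(W[...,1]+.05)<.05)&(H>8)&(H<20)&(S>150)&(W[...,2]>.058)
Q=pts(c,m)[:,:2]; print(len(Q),Q.mean(0)); 
if len(Q)>5: d=cv2.fitLine(Q.astype(np.float32),cv2.DIST_HUBER,0,1e-3,1e-3).ravel(); print(d,np.degrees(np.arctan2(d[1],d[0])))
# coupon plate top vs fence: depth profile along base y at several x
Bp=(W-B)@M.T
for x0 in (-30,30):
    k=(abs(Bp[...,0]-x0/1000)<.004)&(Bp[...,1]>.08)&(Bp[...,1]<.21)&(Bp[...,2]<.06)
    o=np.argsort(Bp[k][:,1]); print(x0,[(round(a*1000),round(b*1000)) for _,a,b in Bp[k][o]][::2])
save(c["img"],"s5.png",(215,150,315,270),5)
E
```

```text
at [ 0.5415 -0.0513  0.138 ] yaw 164.73338032124002 tilt [-0.0018  0.0003 -1.    ] q6 -1.4457576432552461 F [ 0.1302 -0.0802  0.1702] T [-0.0354 -0.0391 -0.0598] gap 0.0553651126713279 t 10.575
[0.0001, 0.0002, 0.0193, -0.0012]
[0.0001, 0.0002, 0.0193, -0.0012]
[0.0001, 0.0002, 0.0193, -0.0012]
[0.0001, 0.0002, 0.0193, -0.0012]
stop_grip 0.83 [0.5374 0.0523 0.0631] base [0.001  0.0551 0.0631]
stop_face 0.68 [0.5403 0.0913 0.0134] base [-0.0021  0.094   0.0134]
coupon 0.9 [0.7141 0.3372 0.0019] base [0.1319 0.3636 0.0019]
coupon 0.8 [ 0.507   0.3127 -0.0013] base [-0.0689  0.3077 -0.0013]
coupon 0.55 [0.5518 0.1272 0.0124] base [0.0038 0.1313 0.0124]
coupon_edge 0.89 [0.7662 0.127  0.0046] base [0.2156 0.1639 0.0046]
coupon_edge 0.88 [0.5465 0.3041 0.009 ] base [-0.0285  0.3053  0.009 ]
coupon_edge 0.87 [0.5439 0.0871 0.0198] base [0.0021 0.0905 0.0198]
mark 0.61 [0.484  0.0982 0.012 ] base [-0.0589  0.0923  0.012 ]
mark 0.16 [ 0.5642  0.4253 -0.0026] base [-0.0297  0.4277 -0.0026]
handle_grip 0.52 [ 0.5404 -0.053   0.0576] base [ 0.0201 -0.0485  0.0576]
15 [ 0.5425 -0.052 ]
[ 0.9551 
[... 661 characters left out ...]
5, 17), (195, 20), (195, 16), (196, 41), (196, 12), (197, 12), (201, 12), (202, 13), (204, 12), (206, 12), (209, 14)]
30 [(90, 58), (91, 35), (92, 33), (92, 45), (92, 58), (93, 51), (93, 32), (93, 43), (94, 36), (94, 30), (94, 29), (94, 49), (95, 41), (95, 39), (126, 18), (130, 18), (136, 19), (137, 17), (138, 19), (144, 18), (145, 19), (146, 18), (173, 43), (174, 41), (176, 41), (178, 42), (180, 41), (183, 45), (184, 42), (184, 45), (186, 44), (188, 41), (189, 43), (191, 8), (192, 26), (193, 35), (193, 28), (193, 22), (193, 41), (194, 14), (194, 37), (194, 41), (194, 35), (194, 23), (195, 14), (196, 32), (196, 17), (196, 26), (197, 12), (200, 13), (202, 12), (203, 10), (204, 14), (208, 11)]
```

View pics/s5.png

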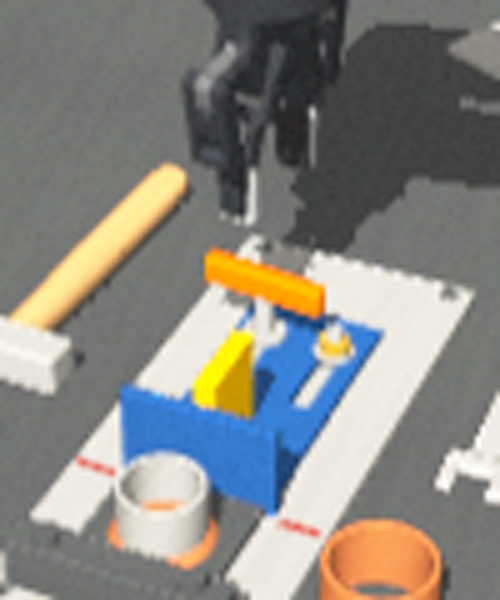

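Depth puts the stop's face at base y ≈ 93.5 mm and the fence at about 173 mm. The 80 mm coupon fills that gap, so it is home. The handle bar, from (205,265) to (325,300), stands clear below the jaws.

play_rows --commands '[[[0,0,0.02,0.02,0.3],[0,0,0.02,0.01,0.3],[0,0,0.02,0,0.3],[0,0,0.017,0,-0.2],[0,0,0,0,-0.4],[0,0,0,0,-0.6]]]' --grip_force 30

```text
time: 11.68
tool_pos: [0.5422, -0.0511, 0.0628]
eef_rot: [0.461, 3.107, 0.0]
ft_force: [0.2, -0.0, -0.1]
finger_gap: 0.017
```

play_rows --commands '[[[0,0,0,0,-0.7],[0,0,0,0,-0.8],[0,0,0,0,-1],[0,0,0,0,-1]]]'

```text
time: 12.18
tool_pos: [0.5424, -0.0511, 0.0632]
eef_rot: [0.461, 3.106, -0.0]
ft_force: [-0.1, -1.3, 6.4]
finger_gap: 0.0117
```

```bash
python3 f.py; python3 plan.py 0.5415 -0.0515 0.061 100 1|head -1
```

```text
along -0.04631154565112874 across 0.021717362339710694 z 0.06318249470142182 F [-0.0998 -1.2987  6.3662] Falong -1.2984011661052761 T [-0.0615  0.1169  0.0886] gap 0.011669538006200818 12.175
at [ 0.5424 -0.0511  0.0632] yaw 163.11714614629238 tilt [ 0.0013 -0.0003 -1.    ] q6 -1.4168355345139383 F [-0.0998 -1.2987  6.3662] T [-0.0615  0.1169  0.0886] gap 0.011669538006200818 t 12.175
```

The grasp is centred on the handle axis at base (21.7, -46.3). I now turn clockwise, which is positive about the tool's z (down).

play_rows --commands '[[[0,0,0,0.1,-1],[0,0,0,0.16,-1],[0,0,0,0.16,-1],[0,0,0,0.16,-1],[0,0,0,0.16,-1],[0,0,0,0.16,-1],[0,0,0,0.05,-1],[0,0,0,0,-1]]]'

```text
time: 13.18
tool_pos: [0.5427, -0.0507, 0.0632]
eef_rot: [1.831, 2.551, 0.003]
ft_force: [3.7, 4.1, 3.1]
finger_gap: 0.0112
```

```bash
python3 f.py; python3 plan.py 0.5415 -0.0515 0.061 100 1|head -1
```

```text
along -0.0458490263244579 across 0.02201858377581218 z 0.06319094166425927 F [3.7286 4.1283 3.0687] Falong 4.64921083053137 T [ 0.5475 -0.5943  0.0355] gap 0.011222528861639472 13.175
at [ 0.5427 -0.0507  0.0632] yaw 108.6415150446983 tilt [ 0.0023  0.0005 -1.    ] q6 -0.4659416548620619 F [3.7286 4.1283 3.0687] T [ 0.5475 -0.5943  0.0355] gap 0.011222528861639472 t 13.175
```

play_rows --commands '[[[0,0,0,0.05,-1],[0,0,0,0.05,-1]]]'

```text
time: 13.42
tool_pos: [0.5428, -0.0507, 0.0632]
eef_rot: [1.957, 2.455, 0.003]
ft_force: [3.8, 3.7, 3.9]
finger_gap: 0.0114
```

```bash
python3 f.py; python3 plan.py 0.5415 -0.0515 0.061 100 1|head -1
```

```text
along -0.04581997343852367 across 0.022058877665325417 z 0.06317815704029886 F [3.8043 3.7015 3.9251] Falong 4.239175622367497 T [ 0.5708 -0.7173  0.2147] gap 0.011379565371373803 13.425
at [ 0.5428 -0.0507  0.0632] yaw 102.87236744591438 tilt [ 0.0024  0.0006 -1.    ] q6 -0.36527690155287945 F [3.8043 3.7015 3.9251] T [ 0.5708 -0.7173  0.2147] gap 0.011379565371373803 t 13.425
```

play_rows --commands '[[[0,0,0,0.04,-1],[0,0,0,0.04,-1]]]'

```text
time: 13.68
tool_pos: [0.5429, -0.0507, 0.0632]
eef_rot: [2.054, 2.375, 0.003]
ft_force: [5.2, 4.2, 3.2]
finger_gap: 0.0113
```

```bash
python3 f.py; python3 plan.py 0.5415 -0.0515 0.061 100 1|head -1
```

```text
along -0.04582488127643865 across 0.022122547024177007 z 0.06319384490965999 F [5.2294 4.1751 3.2277] Falong 4.925118618128825 T [ 0.5934 -0.7846  0.2833] gap 0.011342772963268903 13.675
at [ 0.5429 -0.0507  0.0632] yaw 98.30383866543849 tilt [ 0.0026  0.0006 -1.    ] q6 -0.2855610774555663 F [5.2294 4.1751 3.2277] T [ 0.5934 -0.7846  0.2833] gap 0.011342772963268903 t 13.675
```

play_rows --commands '[[[0,0,0,0.02,-1],[0,0,0,0.02,-1]]]'

```text
time: 13.92
tool_pos: [0.5429, -0.0507, 0.0632]
eef_rot: [2.1, 2.334, 0.004]
ft_force: [5.5, 4.0, 2.9]
finger_gap: 0.0116
```

```bash
python3 f.py; python3 plan.py 0.5415 -0.0515 0.061 100 1|head -1
```

```text
along -0.045801643745259565 across 0.02215058657674772 z 0.06322303679222688 F [5.4592 4.0087 2.9098] Falong 4.795813342836566 T [ 0.5977 -0.8488  0.2645] gap 0.011607166450115355 13.925
at [ 0.5429 -0.0507  0.0632] yaw 96.05192972079811 tilt [ 0.0028  0.0006 -1.    ] q6 -0.24622140767668266 F [5.4592 4.0087 2.9098] T [ 0.5977 -0.8488  0.2645] gap 0.011607166450115355 t 13.925
```

play_rows --commands '[[[0,0,0,0.02,-1],[0,0,0,0.02,-1]]]'

```text
time: 14.18
tool_pos: [0.5429, -0.0507, 0.0632]
eef_rot: [2.146, 2.292, 0.004]
ft_force: [5.5, 3.2, 2.4]
finger_gap: 0.0115
```

```bash
python3 f.py; python3 plan.py 0.5415 -0.0515 0.061 100 1|head -1
```

```text
along -0.045797825274120005 across 0.022153644951328804 z 0.06317879875658426 F [5.5486 3.1557 2.4162] Falong 3.966738663506278 T [ 0.5555 -0.8795  0.2396] gap 0.01151104620315809 14.175
at [ 0.5429 -0.0507  0.0632] yaw 93.75953795942436 tilt [ 0.0027  0.0006 -1.    ] q6 -0.20623516848383974 F [5.5486 3.1557 2.4162] T [ 0.5555 -0.8795  0.2396] gap 0.01151104620315809 t 14.175
```

play_rows --commands '[[[0,0,0,0.02,-1],[0,0,0,0.01,-1],[0,0,0,0,-1]]]'

```text
time: 14.55
tool_pos: [0.5429, -0.0507, 0.0633]
eef_rot: [2.18, 2.26, 0.004]
ft_force: [5.1, 4.0, 2.8]
finger_gap: 0.0116
```

```bash
python3 f.py; python3 plan.py 0.5415 -0.0515 0.061 100 1|head -1
```

```text
along -0.045798204864434644 across 0.02220344810283359 z 0.06325087369827018 F [5.1054 4.0449 2.7728] Falong 4.777480399685437 T [ 0.6004 -0.8821  0.4747] gap 0.011598143116438094 14.55
at [ 0.5429 -0.0507  0.0633] yaw 92.08327283270086 tilt [ 0.0028  0.0005 -1.    ] q6 -0.17690807880170678 F [5.1054 4.0449 2.7728] T [ 0.6004 -0.8821  0.4747] gap 0.011598143116438094 t 14.55
```

At 1.24 rad of turn the resting torque rose to 0.47 N·m, from 0.24, so the handle is on its hard stop. I release, lift and back away.

play_rows --commands '[[[0,0,0,0,-0.4],[0,0,0,0,0.1],[0,0,0,0,0.3],[0,0,-0.04,0,0.3],[0,0,-0.06,0,0.3],[-0.02,0,-0.04,0,0.3],[-0.06,0,0,0,0.3],[-0.06,0,0,0,0.3],[-0.06,0,0,0,0.3],[-0.06,0,0,0,0.3],[-0.06,0,0,0,0.3],[-0.06,0,0,0,0.3]]]'

```text
time: 16.05
tool_pos: [0.5553, -0.4328, 0.2022]
eef_rot: [-2.181, -2.261, -0.0]
ft_force: [0.4, -0.2, 0.6]
finger_gap: 0.0556
```

```bash
python3 - <<'E'
from m import *
B=np.array([.528,-.002,0]); M=np.array([[.988,-.153,0],[.153,.988,0],[0,0,1]])
im=[]
for n,r in (("top",(170,135)),("side",(195,170))):
    c=manip.read_camera(n); im.append(c["img"][r[1]:r[1]+125,r[0]:r[0]+150])
    for t in "stop_face stop_grip coupon handle_grip mark".split():
        for r in manip.pinpoint(t,n)[:2]:
            w=towld(r["point"],c); b=M@(w-B)
            if abs(b[0])<.1 and -.1<b[1]<.2: print(n,t,round(r["score"],2),b)
    H,S,V=colour(c); W=pts(c,np.ones(H.shape,bool)).reshape(384,512,3)
    m=(abs(W[...,0]-.5427)<.05)&(abs(W[...,1]+.05)<.05)&(H>8)&(H<20)&(S>150)&(W[...,2]>.055)
    Q=((pts(c,m,.063)-B)@M.T)[:,:2]; d=cv2.fitLine(Q.astype(np.float32),cv2.DIST_HUBER,0,1e-3,1e-3).ravel(); print("bar deg rel base x",np.degrees(np.arctan2(d[1],d[0])),Q.mean(0))
    Bp=(W-B)@M.T; k=(abs(Bp[...,0])<.035)&(Bp[...,2]>.025)&(Bp[...,2]<.068)&(abs(Bp[...,1]-.092)<.01)&(S>120)
    print("face y",np.median(Bp[k][:,1]) if k.any() else None)
save(np.hstack(im),"end.png",scale=2.6); print(manip.read_state()["tool_pos"],manip.read_state()["time"])
E
```

```text
top stop_face 0.88 [0.0043 0.0903 0.018 ]
top stop_face 0.5 [0.0009 0.0955 0.0136]
top stop_grip 0.56 [0.0034 0.0585 0.0613]
top handle_grip 0.53 [ 0.0192 -0.0473  0.0523]
top handle_grip 0.35 [0.0037 0.0899 0.0172]
top mark 0.75 [-0.0603  0.0961  0.0112]
bar deg rel base x -78.912476 [ 0.0221 -0.0474]
face y 0.08795428076098817
side stop_face 0.74 [-0.0018  0.089   0.0135]
side stop_grip 0.83 [-0.0003  0.0577  0.0623]
side coupon 0.72 [-0.0619  0.0955  0.0103]
side handle_grip 0.45 [ 0.0198 -0.0428  0.0557]
bar deg rel base x -75.77143 [ 0.0152 -0.0389]
face y 0.0927336513620273
[ 0.5558 -0.4301  0.2027] 16.65
```

View pics/end.png

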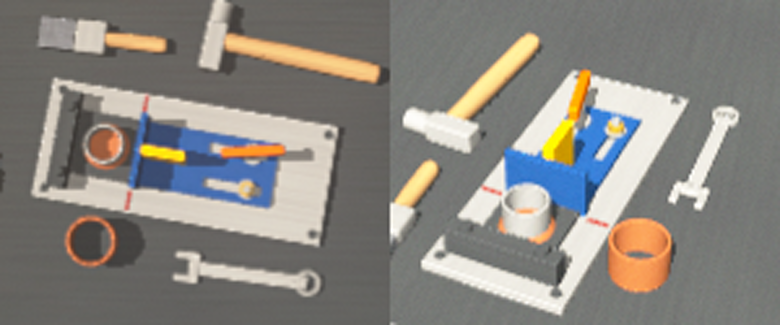

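The final crop shows the stop's face on the red line at (130–145, 100–200), the stub at (105,145) between stop and fence, the handle turned to about 78° (1.36 rad), and the neighbouring things in place. Handing in.

```bash
python3 -c "
from workcell import manip
print(manip.close_job(), manip.read_state()['time'])"
```

```text
the job is handed in; nothing more can be done
the job is handed in; nothing more can be done
```

The coupon is home between the stop and the fence, and the clamp handle is tight. The job is handed in after about 17 s on the robot's clock.

**Stop:** I gripped its yellow rib and slid it slowly until the coupon stopped moving. The push at rest was about 19 N. Taking off the stop's roughly 4 N of friction leaves about 15 N on the coupon, and the robot itself never touched the coupon.

**Handle:** I turned it clockwise about 1.24 rad, until the resting torque rose to 0.47 N·m, from 0.24 just before. I took that as its hard stop. After release the cameras put the bar at 76–79° to the base, or 1.32–1.38 rad. That assumes zero lies along the base's x axis, which I did not confirm.

**Last checks:**
- **Stop position:** Before the handle was turned, side-camera depth gave the stop's face at about base y 93.5 mm and the fence at about 173 mm, a gap that fits the 80 mm coupon.
- **Disagreement:** At the end the two cameras and the networks gave the face anywhere from 88 to 95.5 mm. The lowest was the top camera's depth, which sees that upright face almost edge-on. I trusted the force and the side-camera depth.
- **Not rechecked:** I did not measure the force on the coupon again after letting go.
- **Other things:** Those near the fixture looked unmoved in the last crop. I did not look again at the ones farther off.

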